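Change the kitchen roll

ROBOT

A 6-joint arm with a two-finger parallel gripper is mounted at the origin on a cart in front of the work surface, level with it; the furniture and walls round the work are solid. World frame = base frame: x ahead of the robot, y to its left, z up, the work surface at z = 0. Lengths are in m, angles in degrees, forces in N, time in s.
With the tool pointing down it reaches from about 0.25 to 0.725 m from the base axis. Payload 9.7 kg.
Tool frame: the origin (TCP) lies between the finger pads; the fingertips stand 11 mm ahead of it and the grasp point (between the pads) lies 8 mm behind it; z points along the fingers, x is the direction in which the jaws open and shut, and the axes are right-handed (so a half turn about z gives the same grasp; the last joint's range is limited). The gripper opens to 85 mm and grips with 20 to 120 N. Pads are 22 mm wide; open, the fingers measure 114 mm over their backs; the gripper's body (76 mm by 85 mm) begins 54 mm behind the grasp point. The pads swing forward as they close: fully open they stand 13 mm farther back than shut.
Start: joints at [-71.792, 4.979, 10.078, 95.1, 0, 90], TCP at [0.172, -0.522, 0.242] pointing down, gripper open.
Joint ranges: [-179.16, 179.16], [-48.56, 103.87], [-65.8, 70.77], [-126.05, 130.52], [-82.76, 87.17], [-180, 180]. Speed limits (degrees/s): [127.2, 127.2, 147.25, 180, 180, 180].

INTERFACE

Orientations are given as [roll, pitch, yaw] about the fixed x, y, z axes, in that order (R = Rz(yaw) Ry(pitch) Rx(roll)).
In Python, from workcell import get_obs, camera, job_done, spotter gives the robot as it stands.
- The arm moves only by the tool play_rows, never from a script. Its argument "rows" is a list of rows, each a list of 3 entries, a list of its own where there are three numbers: the closure, from 0 (fully open) to 1 (shut), then the shift along the tool's x, y, z in cm, then the turn, a rotation vector about the tool's x, y, z in degrees. In form: [[claw, [x, y, z], [wx, wy, wz]], ...]. A call has 1 to 12 rows; each row shifts and turns the pose as measured when the row begins, along the tool's axes as they then stand; what a row does not reach is not made up. A row lasts 1/10 s, in which the tool goes at most 50 mm and 8.59 degrees, less where a joint would pass 70% of its speed; a pose out of reach is approached as far as the arm can. A call is refused whole if a number of a shift passes 5 or a number of a turn 8.59, either way. A call with a gripper value outside its range is refused whole. The fingers move at their own pace and stop on an object; "newtons" is the grip in N (left out, the last holds). Time passes only in rows, so rows that do not move let the fingers close. It gives the time, the measured TCP pose, the force and the opening at its end, in the units of the state.
- get_obs(): the state, without advancing time (a new reading comes with each control period).
- camera(name): name is "side" or "top"; returns a dict with "img" (400x640x3 uint8, red, green, blue), "intrinsics" (3x3 intrinsics, pixels), "k1" (the pictures are not rectified: a ray, as slopes to the right and down, at radius r is drawn at 1 + k1 r^2 times it, then the intrinsics apply), "xyz" and "orientation" of the camera in the world. Camera axes: x right, y down, z forward; pixel columns grow to the right and rows downward; lengths in m; the calibration is good to about 2 mm. A picture is of the moment at which its call begins. There is no depth.
- job_done(): hands the job in, once; it reports no verdict.
Trained networks look in a picture, given as the dict that the camera call returned (one of the last four; its "shot" number tells which), for a name from the list of things; names that differ only in an ending like _2 or _b are one class to them, and where a whole thing is asked for, a point or a joint stands for the part that bears it (a point fixed in the world has none). Each returns a list of dicts, best first, with "confidence" (0 to 1); they miss things now and then, are a little off and sometimes report something else, mostly with a low value. They report only what shows in the picture. A call takes as long as a camera call. They do not tell look-alikes from the thing itself.
- spotter.spot_in(picture, thing): "point" ([x, y, z] in m, in world coordinates, good to about 4 mm: the middle of the surface that is visible of it).
- spotter.trace(picture, thing): "pixels" (400x640 bool, what is visible of it).
The state is a dict: "time": time; "q": joint angles; "qd": joint speeds; "joint_efforts": joint torques, N m; "ee_pos": TCP position; "tcp_rot": TCP orientation; "wrist_force": force on the tool from outside, world axes, zero at the start; "torque": the same for the moment, N m; "opening": finger opening in m.
Only numpy, scipy, OpenCV 4.12 (cv2) and the standard library are available. Lean on these libraries where they do the work, as an engineer would, in place of code of your own. Each camera call takes 0.05 s, during which the arm holds its last target.

TASK

Change the kitchen roll on its holder: lift the wooden knob off the top of the spindle and stand it upright on the worktop clear of the holder, then put the bare cardboard core in the steel caddy, slide the new paper roll right down onto the holder's base and let go of it, and lastly set the knob back on the spindle, fully home. Leave the honey jar, the mug and the pepper mill where they stand.

Things in the scene. Friction and masses are not known exactly. Their poses are not given: they have to be found in the camera images.
- holder: kitchen-roll holder, fixed; may swap places with the caddy. Origin: centre of its underside, on the worktop, z up. Round dark wooden base 148 mm across; core and roll stand on its top at height 16 mm. Steel spindle 29 mm in diameter up to a flat shoulder at height 140 mm, above it a neck 14 mm in diameter with a chamfered tip up to height 156 mm
- knob_centre (a point): centre (half-way up) of the loose light wooden knob, 50 mm tall, 100 g; z up along it. At the start it sits on the spindle's shoulder. Foot flange 54 mm across, 9 mm thick; waist 34 mm; grip 40 mm across from 26 to 42 mm above the underside. Blind hole in the underside, 18 mm across and deep, takes the spindle's neck; fully home the underside rests on the shoulder, this point at height 165 mm
- core_centre (a point): centre (half-way up) of the loose bare cardboard tube, 120 mm long, 44 mm outside and 37 mm inside diameter, 40 g. At the start it stands over the spindle on the holder's base, its upper end at height 136 mm, the knob over it. z along the tube
- roll_centre (a point): centre (half-way up) of the new white kitchen roll, loose, standing on the worktop: 120 mm tall, 62 mm outside diameter, core open right through, 37 mm inside, rigid, 160 g. z along it. Fully down on the holder this point is at height 76 mm. It may swap places with the honey jar
- caddy: open round steel waste caddy, fixed. Origin: centre of its underside, on the worktop. 110 mm tall, mouth 160 mm outside diameter, tapering to 136 mm at the foot, wall 4 mm, inner floor at height 4 mm
- honey_jar: glass honey jar with a black lid, 65 mm in diameter, 86 mm tall, loose, a bystander. Origin: centre of its underside
- mug: blue-grey mug with a handle, 82 mm in diameter (118 mm over the handle), 94 mm tall, loose, a bystander. Origin: on the worktop, below the centre of mug and handle together
- pepper_mill: dark wooden pepper mill, 58 mm in diameter, 170 mm tall, loose, a bystander. Origin: centre of its underside
Mind the look-alikes: they are no part of the job. What is shaped like the part that bears roll_centre but yellow is not meant.

How it is judged (in metres and radians):
On the way, in this order (a step that is already met when the one before it is completed fails the run):
1. the knob is off the holder and stands released, upright and low down, clear of the holder (horizontal distance between knob_centre and holder above 0.085 m and height (world z) of knob_centre below 0.06 m and angle between knob_centre's own z axis and vertical below 0.2 rad and contact force between the fingers and knob below 0.1 N), for 0.2 s.
2. the bare core is in the caddy, released (horizontal distance between core_centre and caddy below 0.08 m and height (world z) of core_centre below 0.1 m and contact force between the fingers and core below 0.1 N), for 0.2 s.
3. the new roll is on the spindle, right down on the base, released (horizontal distance between roll_centre and holder below 0.008 m and z of roll_centre in the frame of holder below 0.08 m and angle between roll_centre's own z axis and vertical below 0.08 rad and contact force between the fingers and roll below 0.1 N), for 0.2 s.
At the end, for the whole second after the job is handed in: Knob upright on the spindle (within 6 mm of its axis, 3 mm of fully home, 0.08 rad); new roll down on the base (within 8 mm of the axis, 4 mm of fully down, 0.08 rad); core in the caddy (centre within 80 mm of its axis, below 100 mm); all released and at rest (all of step 2 and all of step 3 and horizontal distance between knob_centre and holder below 0.006 m and z of knob_centre in the frame of holder between 0.16 and 0.168 m and angle between knob_centre's own z axis and vertical below 0.08 rad and contact force between the fingers and knob below 0.1 N and linear speed of each of knob, roll, core below 0.02 m/s); the robot touches nothing.
It fails at once if the honey jar is moved by more than 40 mm or tipped over (distance of honey_jar from where it was at the start of the episode above 0.04 m or angle between honey_jar's own z axis and vertical above 0.5 rad).
It fails at once if the mug is moved by more than 40 mm or tipped over (distance of mug from where it was at the start of the episode above 0.04 m or angle between mug's own z axis and vertical above 0.5 rad).
It fails at once if the pepper mill is moved by more than 40 mm or tipped over (distance of pepper_mill from where it was at the start of the episode above 0.04 m or angle between pepper_mill's own z axis and vertical above 0.5 rad).
It also fails if it takes over 72 s, if anything falls off the work surface, if the arm or the gripper's body presses on something with over 40 N, if the wrist force passes 120 N, or if a joint passes its speed limit or range.

## Working session

There is one attempt and no reset: what is moved stays moved. The work goes in short steps, Python scripts to look and compute and a tool call to move; the robot and the scene stay as the last step left them, time stands still between calls to the robot, and variables do not carry over. Pictures are saved under pics/ and viewed, and the job is handed in when it is done.

Besides the shell and the picture viewer there is one more tool, called after "Request:" as name(argument=value, ...) on one line, values as JSON. play_rows: Moves the arm, as the interface text tells. Its arguments: {"type":"object","properties":{"rows":{"type":"array","items":{"type":"array"}},"newtons":{"type":"number"}},"required":["rows"]}

```bash
mkdir -p pics; ls
cat > h.py <<'E'
import numpy as np, cv2
from workcell import get_obs, camera, job_done, spotter
from scipy.spatial.transform import Rotation as R
def save(p,n): cv2.imwrite('pics/'+n,cv2.cvtColor(p['img'],cv2.COLOR_RGB2BGR))
E
python3 - <<'E'
from h import *
o=get_obs();print(o)
for n in ['side','top']:
    p=camera(n);save(p,n+'0.png');print({k:v for k,v in p.items() if k!='img'})
    for t in ['holder','knob_centre','core_centre','roll_centre','caddy','honey_jar','mug','pepper_mill']:
        r=spotter.spot_in(p,t);print(t,[(np.round(a['point'],3).tolist(),round(a['confidence'],2)) for a in r[:3]])
E
```

```text
pics
{'time': 0.0, 'q': array([-7.17917282e+01,  5.01093123e+00,  1.00343914e+01,  9.50982507e+01,
       -2.18072339e-03,  9.00007901e+01]), 'qd': array([-0.03943267, -0.08843214, -0.00034334,  0.09467582, -0.03615456,
       -0.0590372 ]), 'joint_efforts': array([-4.26593382e-03, -5.20399153e+01,  4.64793098e+01,  1.63938623e-02,
       -1.89421162e-04,  4.77150820e-06]), 'ee_pos': array([ 0.17178541, -0.52226754,  0.24158411]), 'tcp_rot': array([ 1.79997818e+02,  7.47904917e-02, -7.17925183e+01]), 'wrist_force': array([0.50069987, 0.04520131, 0.1021506 ]), 'torque': array([-0.02079402, -0.00553481,  0.03508793]), 'opening': 0.08561989187328146}
{'intrinsics': array([[460.69476473,   0.        , 312.16568771],
       [  0.        , 460.69476473, 203.42309768],
       [  0.        ,   0.        ,   1.        ]]), 'k1': -0.07810376053622037, 'xyz': array([ 0.26123522, -1.23557235,  0.77924234]), 'orientation': array([-118.198161  ,    0.21720199,  -11.91262532]), 'shot': 1}
holder [([0.434, 0.014, 0.016], 0.92)]
knob_centre [([0.443, 0.024, 0.165], 0.73)]
core_centre [([0.439, 0.018,
[... 278 characters left out ...]
61)]
{'intrinsics': array([[504.60440871,   0.        , 321.27856813],
       [  0.        , 504.60440871, 198.97117715],
       [  0.        ,   0.        ,   1.        ]]), 'k1': -0.13826426736152203, 'xyz': array([ 0.29659493, -0.01250534,  1.31518162]), 'orientation': array([-169.10448365,   -0.48652243,  -89.76135329]), 'shot': 2}
holder [([0.438, 0.032, 0.015], 0.96)]
knob_centre []
core_centre [([0.431, 0.035, 0.053], 0.39)]
roll_centre [([0.358, 0.281, 0.109], 0.9), ([0.479, 0.262, 0.109], 0.86)]
caddy [([0.504, -0.29, 0.018], 0.93)]
honey_jar [([0.629, -0.116, 0.083], 0.6), ([0.477, 0.265, 0.108], 0.44)]
mug [([0.654, -0.327, 0.037], 0.67)]
pepper_mill [([0.597, 0.284, 0.13], 0.67)]
```

View pics/side0.png

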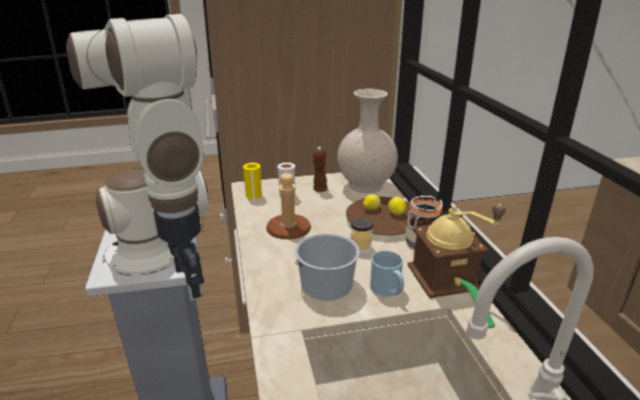

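View pics/top0.png

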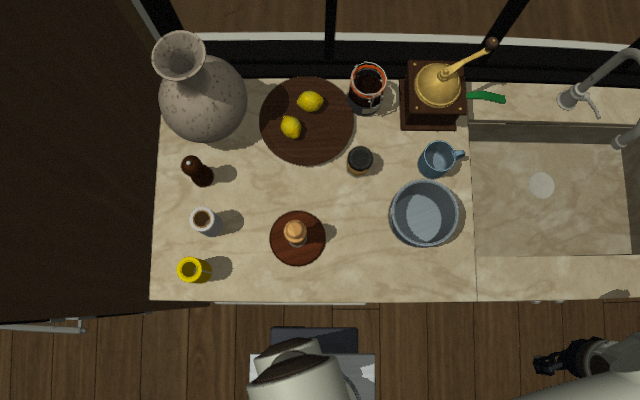

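```bash
cat >> h.py <<'E'
from scipy.optimize import minimize, least_squares
def proj(p,X):
    Rc=R.from_euler('xyz',p['orientation'],degrees=True).as_matrix()
    c=(np.atleast_2d(X)-p['xyz'])@Rc; s=c[:,:2]/c[:,2:]
    s=s*(1+p['k1']*(s**2).sum(1,keepdims=True)); K=p['intrinsics']
    return s@K[:2,:2].T+K[:2,2]
def unproj(p,uv,z):
    K=p['intrinsics'];Rc=R.from_euler('xyz',p['orientation'],degrees=True).as_matrix()
    d=(np.atleast_2d(uv)-K[:2,2])/[K[0,0],K[1,1]];s=d.copy()
    for _ in range(20): s=d/(1+p['k1']*(s**2).sum(1,keepdims=True))
    v=np.c_[s,np.ones(len(s))]@Rc.T
    return p['xyz']+v*((z-p['xyz'][2])/v[:,2])[:,None]
TH=np.linspace(0,2*np.pi,60)
def model(x,y,rings): # rings [(r,z)]
    return np.vstack([np.c_[x+r*np.cos(TH),y+r*np.sin(TH),0*TH+z] for r,z in rings])
def sil(p,pts):
    h=cv2.convexHull(proj(p,pts).astype(np.float32))
    m=np.zeros((400*4,640*4),np.uint8);cv2.fillConvexPoly(m,np.round((h+.5)*4-.5).astype(np.int32),255)
    return cv2.resize(m,(640,400),interpolation=cv2.INTER_AREA)/255.
def fit(p,mask,rings,x0):
    mk=mask.astype(float)
    f=lambda q:np.abs(sil(p,model(q[0],q[1],rings))-mk).sum()
    r=minimize(f,x0,method='Nelder-Mead',options=dict(initial_simplex=np.array([x0,[x0[0]+.01,x0[1]],[x0[0],x0[1]+.01]]),xatol=2e-4,fatol=.1))
    return r.x,r.fun/mk.sum()
RINGS=dict(holder=[(.074,0),(.074,.016)],caddy=[(.068,0),(.08,.11)],roll_centre=[(.031,0),(.031,.12)],core_centre=[(.022,.016),(.022,.136)],knob_centre=[(.027,.14),(.027,.149),(.02,.182),(.016,.19)],honey_jar=[(.0325,0),(.0325,.086)],pepper_mill=[(.029,0),(.02,.17)])
E
python3 - <<'E'
from h import *
x0=dict(holder=(.434,.02),caddy=(.5,-.29),roll_centre=(.479,.262),honey_jar=(.63,-.13),knob_centre=(.434,.02))
for n in ['side','top']:
    p=camera(n)
    for t,g in x0.items():
        for a in spotter.trace(p,t)[:2]:
            m=a['pixels'];ys,xs=np.nonzero(m);q,e=fit(p,m,RINGS[t],g)
            print(n,t,round(a['confidence'],2),(int(xs.mean()),int(ys.mean())),m.sum(),q.round(4),round(e,2))
    im=cv2.cvtColor(p['img'],cv2.COLOR_RGB2BGR)
    c=im[150:310,160:340] if n=='top' else im[140:260,220:400]
    cv2.imwrite(f'pics/crop_{n}.png',cv2.resize(c,None,fx=4,fy=3.7 if n=='top' else 4,interpolation=cv2.INTER_CUBIC))
E
```

```text
side holder 0.92 (288, 227) 791 [0.4481 0.0411] 0.32
side caddy 0.62 (326, 265) 3541 [ 0.5013 -0.2721] 0.04
side roll_centre 0.76 (285, 168) 190 [0.5054 0.4528] 1.86
side roll_centre 0.7 (287, 209) 464 [0.4514 0.0766] 0.63
side honey_jar 0.75 (362, 233) 653 [ 0.6452 -0.1167] 0.18
side knob_centre 0.55 (287, 183) 302 [0.4489 0.0384] 0.06
top holder 0.75 (297, 238) 2072 [0.4458 0.0397] 0.26
top caddy 0.67 (423, 213) 3712 [ 0.4966 -0.273 ] 0.07
top roll_centre 0.93 (205, 221) 767 [0.4782 0.2673] 0.04
top roll_centre 0.66 (194, 270) 723 [ 0.3274 -0.0143] 1.77
top honey_jar 0.64 (359, 161) 655 [ 0.6394 -0.1203] 0.08
top knob_centre 0.66 (295, 230) 401 [0.4462 0.0386] 0.09
```

View pics/crop_top.png

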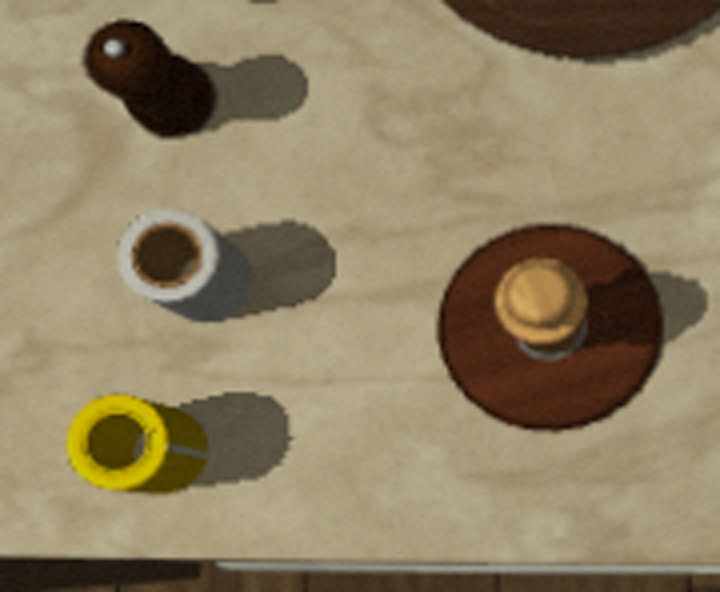

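View pics/crop_side.png

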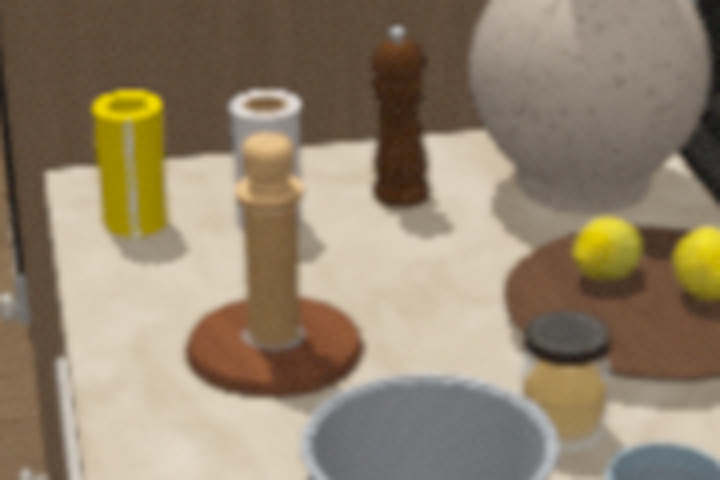

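Two rolls show. Yellow is at top (192,270) and side (252,181). White is at top (203,221) and side (287,175). The white one is meant and the crop confirms it, at about (0.478, 0.267). The knob and holder are at about (0.447, 0.039), and the caddy at about (0.499, -0.273). First I turn the tool to yaw 0 and raise it.

Request:
play_rows(rows=[[0, [0, 0, -2], [0, 0, -8.5]], [0, [0, 0, -2], [0, 0, -8.5]], [0, [0, 0, -2], [0, 0, -8.5]], [0, [0, 0, -2], [0, 0, -8.5]], [0, [0, 0, 0], [0, 0, -8.5]], [0, [0, 0, 0], [0, 0, -8.5]], [0, [0, 0, 0], [0, 0, -8.5]], [0, [0, 0, 0], [0, 0, -8.5]]], newtons=40)

```text
time: 2.3
ee_pos: [0.1718, -0.5223, 0.3255]
tcp_rot: [-180.0, 0.0, -2.8]
wrist_force: [0.3, 0.3, 0.1]
opening: 0.0853
```

Request:
play_rows(rows=[[0, [0, 0, 0], [0, 0, -2.8]], [0, [2.4, -4.3, 0], [0, 0, 0]], [0, [2.4, -4.3, 0], [0, 0, 0]], [0, [2.4, -4.3, 0], [0, 0, 0]], [0, [2.4, -4.3, 0], [0, 0, 0]], [0, [2.4, -4.3, 0], [0, 0, 0]], [0, [2.4, -4.3, 0], [0, 0, 0]], [0, [2.4, -4.3, 0], [0, 0, 0]], [0, [2.4, -4.3, 0], [0, 0, 0]], [0, [2.4, -4.3, 0], [0, 0, 0]], [0, [2.4, -4.3, 0], [0, 0, 0]]])

```text
time: 3.4
ee_pos: [0.4109, -0.0859, 0.3239]
tcp_rot: [-179.9, -0.1, -0.2]
wrist_force: [1.4, -0.6, 0.7]
opening: 0.0855
```

Request:
play_rows(rows=[[0, [1.2, -4.2, 0], [0, 0, -0.2]], [0, [1.2, -4.2, 0], [0, 0, 0]], [0, [1.2, -4.0, 0], [0, 0, 0]], [0, [0, 0, 4], [0, 0, 0]], [0, [0, 0, 4], [0, 0, 0]], [0, [0, 0, 2], [0, 0, 0]], [0, [0, 0, 0], [0, 0, 0]]])

```text
time: 4.1
ee_pos: [0.4505, 0.0513, 0.2215]
tcp_rot: [-179.9, -0.4, 0.7]
wrist_force: [0.0, -0.4, 0.6]
opening: 0.0854
```

Run:
```python
from h import *
print(get_obs()['ee_pos'])
for n in ['side','top']:
    p=camera(n)
    im=cv2.cvtColor(p['img'],cv2.COLOR_RGB2BGR)
    c=im[150:310,210:390] if n=='top' else im[110:250,200:380]
    cv2.imwrite(f'pics/k_{n}.png',cv2.resize(c,None,fx=4,fy=3.7 if n=='top' else 4,interpolation=cv2.INTER_CUBIC))
```

```text
[0.45048587 0.05131275 0.22153653]
```

View pics/k_side.png

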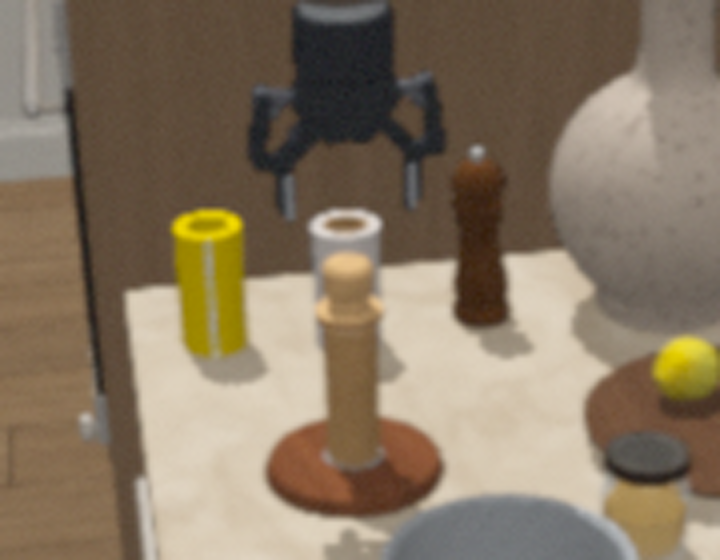

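View pics/k_top.png

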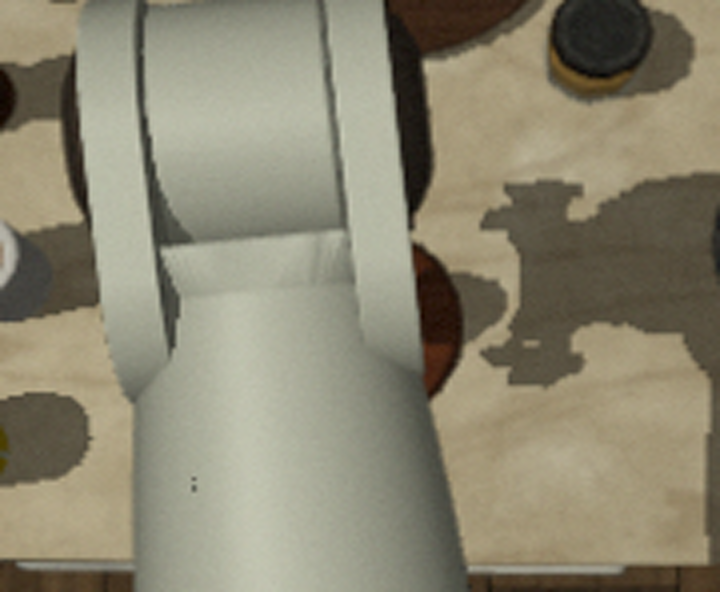

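Request:
play_rows(rows=[[0, [-0.3, 1.2, 0], [0, 0.4, 0.7]], [0, [0, 0, 0], [0, 0, 0]]])

```text
time: 4.4
ee_pos: [0.4492, 0.0381, 0.2273]
tcp_rot: [-179.8, -1.2, -0.1]
wrist_force: [-0.1, 0.1, 0.2]
opening: 0.0853
```

Request:
play_rows(rows=[[0, [-0.2, -0.1, 1.5], [-0.2, -1.2, 0]], [0, [0, 0, 1.5], [0, 0, 0]], [0, [0, 0, 1.2], [0, 0, 0]], [0, [0, 0, 0], [0, 0, 0]]])

```text
time: 4.8
ee_pos: [0.4481, 0.0384, 0.1831]
tcp_rot: [180.0, -0.1, -0.3]
wrist_force: [-0.1, -0.5, 0.5]
opening: 0.085
```

Request:
play_rows(rows=[[0, [-0.1, 0, 1], [0, 0, -0.3]], [0, [0, 0, 0.7], [0, 0, 0]], [0, [0, 0, 0], [0, 0, 0]], [0.3, [0, 0, 0], [0, 0, 0]], [0.3, [0, 0, 0], [0, 0, 0]]])

```text
time: 5.3
ee_pos: [0.4467, 0.0387, 0.1642]
tcp_rot: [180.0, -0.0, 0.1]
wrist_force: [-0.3, 0.3, -0.4]
opening: 0.0605
```

Run:
```python
from h import *
print(get_obs()['ee_pos'])
p=camera('side')
im=cv2.cvtColor(p['img'],cv2.COLOR_RGB2BGR)
c=im[130:250,230:350]
cv2.imwrite(f'pics/k2_side.png',cv2.resize(c,None,fx=5,fy=5,interpolation=cv2.INTER_CUBIC))
```

```text
[0.44667886 0.03865739 0.16419388]
```

View pics/k2_side.png

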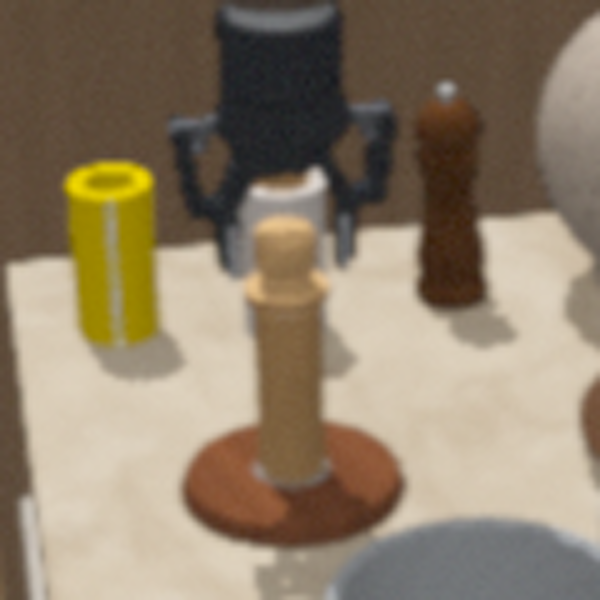

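Run:
```python
from h import *
p=camera('side')
for X in [(.4467,.0387,.164),(.4467-.03,.0387,.155),(.4467+.03,.0387,.155),(.4467,.0387,.0),(.4472,.039,.19)]:print(X,((proj(p,X)[0]-[230,130])*5).round())
```

```text
(0.4467, 0.0387, 0.164) [283. 262.]
(0.41669999999999996, 0.0387, 0.155) [235. 280.]
(0.4767, 0.0387, 0.155) [331. 271.]
(0.4467, 0.0387, 0.0) [290. 490.]
(0.4472, 0.039, 0.19) [282. 224.]
```

Request:
play_rows(rows=[[0.6, [0, 0, 0], [0, 0, 0]], [0.6, [0, 0, 0], [0, 0, 0]], [0.6, [0, 0, 0], [0, 0, 0]]])

```text
time: 5.7
ee_pos: [0.4472, 0.0387, 0.1652]
tcp_rot: [180.0, -0.1, 0.1]
wrist_force: [0.8, 0.0, -1.0]
opening: 0.0383
```

Request:
play_rows(rows=[[1, [0, 0, 0], [0, 0, 0]], [1, [0, 0, 0], [0, 0, 0]]])

```text
time: 5.9
ee_pos: [0.4471, 0.0387, 0.165]
tcp_rot: [180.0, -0.1, 0.1]
wrist_force: [-0.6, 0.1, -0.6]
opening: 0.0383
```

Request:
play_rows(rows=[[1, [0, 0, -1.5], [0, 0, 0]], [1, [0, 0, -1.5], [0, 0, 0]], [1, [0, 0, -2], [0, 0, 0]], [1, [0, 0, 0], [0, 0, 0]]])

```text
time: 6.3
ee_pos: [0.4469, 0.0387, 0.2198]
tcp_rot: [180.0, -0.1, 0.1]
wrist_force: [0.4, 0.9, -1.6]
opening: 0.0388
```

Run:
```python
from h import *
print(get_obs()['ee_pos'])
p=camera('side')
im=cv2.cvtColor(p['img'],cv2.COLOR_RGB2BGR)
c=im[110:250,220:360]
cv2.imwrite(f'pics/k3_side.png',cv2.resize(c,None,fx=4,fy=4,interpolation=cv2.INTER_CUBIC))
```

```text
[0.44693041 0.03866901 0.2197853 ]
```

View pics/k3_side.png

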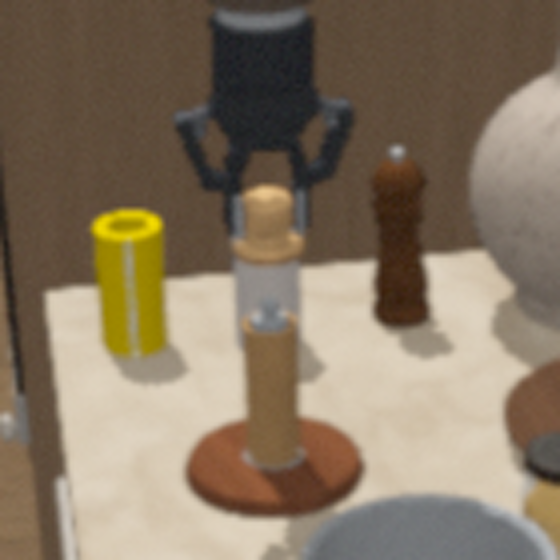

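Request:
play_rows(rows=[[1, [-2.2, 3.5, 0], [0, 0, 0]], [1, [-2.2, 3.5, 0], [0, 0, 0]], [1, [-2.2, 3.5, 0], [0, 0, 0]], [1, [-2.1, 3.4, 0], [0, 0, 0]], [1, [0, 0, 0], [0, 0, 0]], [1, [0, 0, 3.5], [0, 0, 0]], [1, [0, 0, 4], [0, 0, 0]], [1, [0, 0, 4], [0, 0, 0]], [1, [0, 0, 4], [0, 0, 0]], [1, [0, 0, 2], [0, 0, 0]], [1, [0, 0, 0], [0, 0, 0]]])

```text
time: 7.45
ee_pos: [0.3562, -0.1039, 0.0324]
tcp_rot: [-180.0, 0.0, 0.1]
wrist_force: [-1.0, 0.2, -0.4]
opening: 0.0383
```

Request:
play_rows(rows=[[1, [0, 0, 0.4], [0, 0, 0]], [1, [0, 0, 0.25], [0, 0, 0]], [1, [0, 0, 0], [0, 0, 0]]])

```text
time: 7.75
ee_pos: [0.3573, -0.1036, 0.0274]
tcp_rot: [180.0, -0.1, 0.1]
wrist_force: [0.1, -0.2, -1.4]
opening: 0.0385
```

Request:
play_rows(rows=[[1, [0, 0, 0.2], [0, 0, 0]], [1, [0, 0, 0.1], [0, 0, 0]], [1, [0, 0, 0], [0, 0, 0]]])

```text
time: 8.05
ee_pos: [0.3589, -0.104, 0.0264]
tcp_rot: [179.9, -0.3, 0.1]
wrist_force: [1.1, 0.8, -1.5]
opening: 0.0385
```

Request:
play_rows(rows=[[1, [0, 0, 0.15], [0, 0, -0.1]], [1, [0, 0, 0.1], [0, 0, 0]], [1, [0, 0, 0], [0, 0, 0]]])

```text
time: 8.35
ee_pos: [0.3594, -0.1042, 0.0253]
tcp_rot: [179.9, -0.4, 0.3]
wrist_force: [-0.2, -0.0, -0.8]
opening: 0.0384
```

Request:
play_rows(rows=[[0.35, [0, 0, 0], [0, 0, 0]], [0.35, [0, 0, 0], [0, 0, 0]], [0.35, [0, 0, 0], [0, 0, 0]], [0.2, [0, 0, -1.5], [0, 0, 0]], [0.0, [0, 0, -4], [0, 0, 0]], [0.0, [0, 0, -4], [0, 0, 0]], [0.0, [0, 0, -4], [0, 0, 0]], [0.0, [0, 0, -4], [0, 0, 0]], [0.0, [0, 0, -2], [0, 0, 0]]])

```text
time: 9.25
ee_pos: [0.3559, -0.1033, 0.2234]
tcp_rot: [-180.0, 0.0, 0.3]
wrist_force: [0.5, -0.0, 1.2]
opening: 0.0855
```

```bash
cat >> h.py <<'E'
def crop(p,n,r,f=4):
    im=cv2.cvtColor(p['img'],cv2.COLOR_RGB2BGR)
    cv2.imwrite('pics/'+n,cv2.resize(im[r[1]:r[3],r[0]:r[2]],None,fx=f,fy=f,interpolation=cv2.INTER_CUBIC))
E
python3 - <<'E'
from h import *
print(get_obs()['ee_pos'])
p=camera('side');crop(p,'k4_side.png',(180,110,370,250))
KR=[(.027,0),(.027,.009),(.02,.042),(.016,.05)]
for a in spotter.trace(p,'knob_centre')[:2]:
  m=a['pixels'];ys,xs=np.nonzero(m);print(a['confidence'],xs.mean(),ys.mean(),fit(p,m,KR,(.36,-.104)))
for a in spotter.trace(p,'core_centre')[:2]:
  m=a['pixels'];ys,xs=np.nonzero(m);print(a['confidence'],xs.mean(),ys.mean(),fit(p,m,RINGS['core_centre'],(.447,.04)))
E
```

```text
[ 0.35592029 -0.10328997  0.22343085]
0.65 267.2536231884058 249.44565217391303 (array([ 0.36116241, -0.09869589]), np.float64(0.2088235294117647))
0.7 288.01642710472277 207.84804928131416 (array([0.44897923, 0.04132075]), np.float64(0.1456778193823731))
```

View pics/k4_side.png

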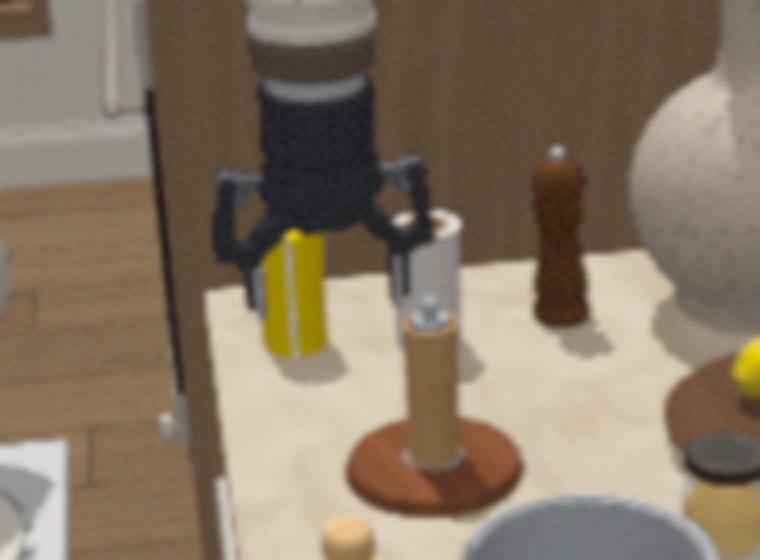

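The knob stands upright at crop (347,540), and the core and spindle tip show at crop (430,390). Next is the core.

Request:
play_rows(rows=[[0, [2.2, -3.6, 0], [0, 0, 0.3]], [0, [2.2, -3.6, 0], [0, 0, 0]], [0, [2.2, -3.4, 0], [0, 0, 0]], [0, [1.8, -2.6, 0], [0, 0, 0]], [0, [0, 0, 0], [0, 0, 0]], [0, [0, 0, 0], [0, 0, 0]]])

```text
time: 10.0
ee_pos: [0.4406, 0.0322, 0.2122]
tcp_rot: [180.0, 0.6, -0.3]
wrist_force: [0.4, 0.1, -0.4]
opening: 0.0858
```

Request:
play_rows(rows=[[0, [0.7, -0.7, 0], [0, 0.5, -0.3]], [0, [0, 0, 0], [0, 0, 0]], [0, [0, 0, 3], [0, 0, 0]], [0, [0, 0, 3], [0, 0, 0]], [0, [0, 0, 2.5], [0, 0, 0]], [0, [0, 0, 0], [0, 0, 0]]])

```text
time: 10.6
ee_pos: [0.4466, 0.036, 0.1242]
tcp_rot: [179.9, 0.0, -0.3]
wrist_force: [-0.0, 0.9, 0.7]
opening: 0.0855
```

Request:
play_rows(rows=[[0, [0, -0.3, 1], [0, 0, -0.3]], [0, [0, 0, 0.4], [0, 0, 0]], [0, [0, 0, 0], [0, 0, 0]], [0.4, [0, 0, 0], [0, 0, 0]], [0.5, [0, 0, 0], [0, 0, 0]], [0.7, [0, 0, 0], [0, 0, 0]], [1, [0, 0, 0], [0, 0, 0]], [1, [0, 0, 0], [0, 0, 0]]], newtons=25)

```text
time: 11.4
ee_pos: [0.4485, 0.0385, 0.1145]
tcp_rot: [180.0, -0.4, -0.1]
wrist_force: [0.3, -0.1, -0.3]
opening: 0.0429
```

Request:
play_rows(rows=[[1, [0, 0, -2], [0, -0.4, 0]], [1, [0, 0, -4], [0, 0, 0]], [1, [0, 0, -4], [0, 0, 0]], [1, [0, 0, -4], [0, 0, 0]], [1, [0, 0, -2.5], [0, 0, 0]], [1, [0, 0, 0], [0, 0, 0]]])

```text
time: 12.0
ee_pos: [0.4472, 0.0385, 0.2841]
tcp_rot: [179.9, 0.2, -0.1]
wrist_force: [0.2, 0.4, -0.6]
opening: 0.0429
```

Run:
```python
from h import *
print(get_obs()['ee_pos'])
p=camera('side');crop(p,'k5_side.png',(200,90,400,290),3)
```

```text
[0.44724235 0.03852704 0.28414015]
```

View pics/k5_side.png

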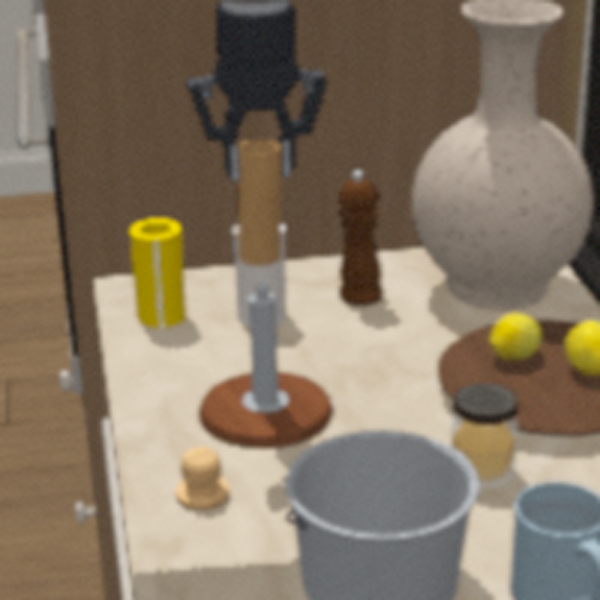

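Request:
play_rows(rows=[[1, [0.5, 3, 0], [0, 0, 0]], [1, [0.6, 4, 0], [0, 0, 0]], [1, [0.6, 4, 0], [0, 0, 0]], [1, [0.6, 4, 0], [0, 0, 0]], [1, [0.7, 4, 0], [0, 0, 0]], [1, [0.7, 4, 0], [0, 0, 0]], [1, [0.7, 4, 0], [0, 0, 0]], [1, [0.6, 3, 0], [0, 0, 0]], [1, [0, 0, 0], [0, 0, 0]]])

```text
time: 12.95
ee_pos: [0.4962, -0.2718, 0.2664]
tcp_rot: [-179.7, 1.2, 0.2]
wrist_force: [-0.4, 0.1, -0.0]
opening: 0.0423
```

Run:
```python
from h import *
print(get_obs()['ee_pos'])
p=camera('side');crop(p,'k6_side.png',(230,120,370,260),4)
for t in ['holder']:
  for a in spotter.trace(p,t)[:1]: crop(dict(img=np.where(a['pixels'][...,None],p['img'],0).astype(np.uint8)),'m6.png',(230,120,370,260),4)
p=camera('top');crop(p,'k6_top.png',(200,150,480,300),2.5)
crop(p,'k6_topz.png',(250,190,350,280),6)
for q in spotter.trace(p,'caddy')[:1]: print(fit(p,q['pixels'],RINGS['caddy'],(.5,-.272)))
```

```text
[ 0.49619184 -0.27179508  0.26644758]
(array([ 0.50453064, -0.2569295 ]), np.float64(1.0828830747748708))
```

View pics/k6_side.png

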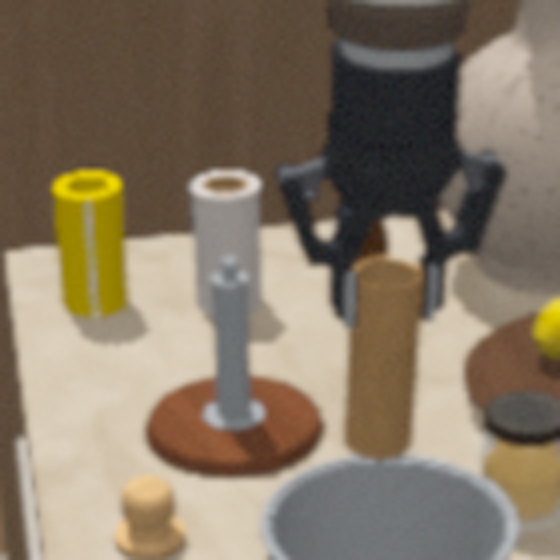

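View pics/k6_top.png

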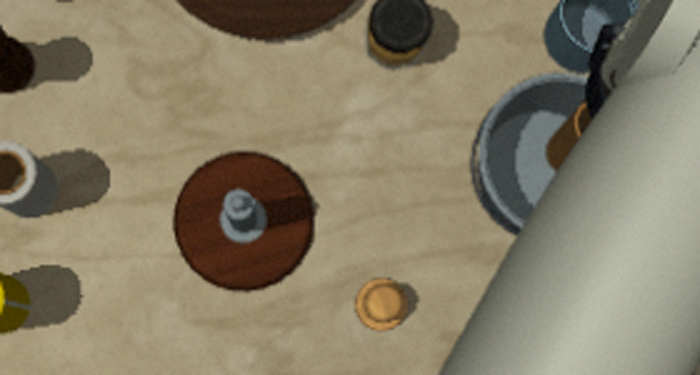

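View pics/k6_topz.png

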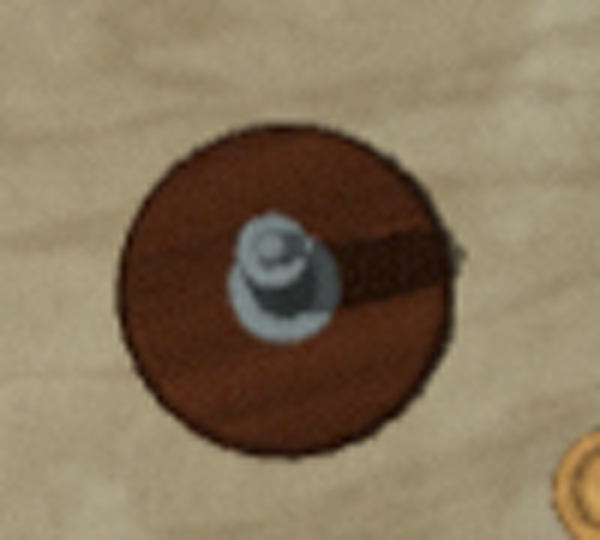

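Run:
```python
from h import *
p=camera('top'); 
f=lambda uv,o,s:(np.array(uv)+.5)/s-.5+o
print('base',unproj(p,f((285,290),(250,190),6),.016)[0], 'tip',unproj(p,f((272,248),(250,190),6),.156)[0],'knob',unproj(p,f((380,302),(200,150),2.5),.03)[0])
p=camera('side')
print('tip',unproj(p,f((231,262),(230,120),4),.156)[0],'ring',unproj(p,f((234.5,415),(230,120),4),.017)[0])
for x in [(.447,.039),(.449,.0385),(.447,.042)]:
  print(x,[((proj(p,(*x,z))[0]-[230,120]+.5)*4-.5).round(1).tolist() if 0 else ((proj(p,(*x,z))[0]-[230,120]+.5)*4-.5).round(1) for z in (.156,.14,.016)])
```

```text
base [0.44382177 0.03963491 0.016     ] tip [0.44419149 0.03922795 0.156     ] knob [ 0.35987547 -0.10025556  0.03      ]
tip [0.44865551 0.0359467  0.156     ] ring [0.44785932 0.03869376 0.017     ]
(0.447, 0.039) [array([228.3, 260.5]), array([228.9, 279. ]), array([233.4, 416. ])]
(0.449, 0.0385) [array([230.9, 260.6]), array([231.5, 279. ]), array([236., 416.])]
(0.447, 0.042) [array([227.6, 258.9]), array([228.3, 277.3]), array([232.8, 414.1])]
```

Request:
play_rows(rows=[[1, [0.2, 0.1, 1], [-0.3, 1.2, 0]], [1, [0, 0, 3], [0, 0, 0]], [1, [0, 0, 4], [0, 0, 0]], [1, [0, 0, 4], [0, 0, 0]], [1, [0, 0, 3], [0, 0, 0]], [1, [0, 0, 0], [0, 0, 0]]])

```text
time: 13.85
ee_pos: [0.5007, -0.2634, 0.1188]
tcp_rot: [179.7, -0.7, 0.9]
wrist_force: [-0.3, 1.9, -0.4]
opening: 0.0427
```

Request:
play_rows(rows=[[1, [0, 0.9, 0.4], [0.3, -0.7, 0.9]], [1, [0, 0, 0.6], [0, 0, 0]], [1, [0, 0, 0], [0, 0, 0]]])

```text
time: 14.15
ee_pos: [0.5025, -0.2727, 0.1129]
tcp_rot: [179.9, -0.2, 0.0]
wrist_force: [0.4, 0.9, -0.3]
opening: 0.0425
```

Request:
play_rows(rows=[[1, [0, 0, 0.7], [0, 0, 0]], [1, [0, 0, 0], [0, 0, 0]], [0.2, [0, 0, 0], [0, 0, 0]], [0.1, [0, 0, 0], [0, 0, 0]], [0.1, [0, 0, 0], [0, 0, 0]], [0, [0, 0, -3], [0, 0, 0]], [0, [0, 0, -4], [0, 0, 0]], [0, [0, 0, -4], [0, 0, 0]], [0, [0, 0, -4], [0, 0, 0]], [0, [0, 0, 0], [0, 0, 0]]])

```text
time: 15.15
ee_pos: [0.5015, -0.2722, 0.2632]
tcp_rot: [179.8, -0.3, 0.0]
wrist_force: [0.6, 0.1, -0.3]
opening: 0.0853
```

Run:
```python
from h import *
print(get_obs()['ee_pos'])
p=camera('side');crop(p,'k7_side.png',(230,120,430,310),3)
```

```text
[ 0.50153525 -0.2722222   0.26317869]
```

View pics/k7_side.png

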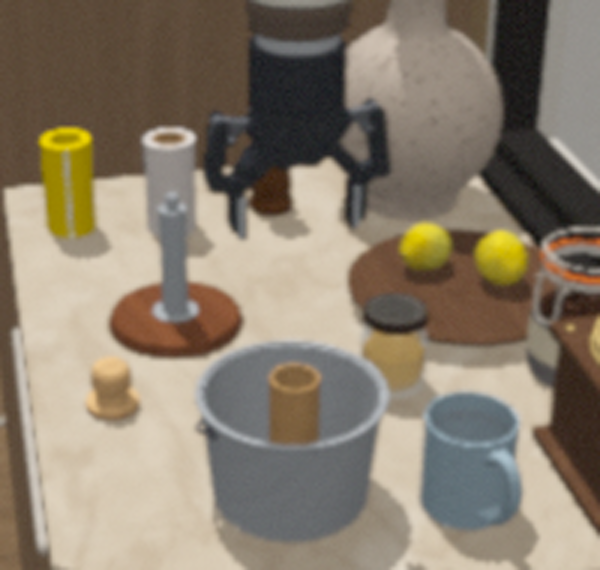

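Request:
play_rows(rows=[[0, [-0.2, -3, 0], [0, 0, 0]], [0, [-0.2, -4.4, 0], [0, 0, 0]], [0, [-0.2, -4.4, 0], [0, 0, 0]], [0, [-0.2, -4.4, 0], [0, 0, 0]], [0, [-0.2, -4.4, 0], [0, 0, 0]], [0, [-0.2, -4.4, 0], [0, 0, 0]], [0, [-0.2, -4.4, 0], [0, 0, 0]], [0, [-0.2, -4.4, 0], [0, 0, 0]], [0, [-0.2, -4.4, 0], [0, 0, 0]], [0, [-0.2, -4.4, 0], [0, 0, 0]], [0, [-0.2, -4.4, 0], [0, 0, 0]], [0, [0, 0, 0], [0, 0, 0]]])

```text
time: 16.4
ee_pos: [0.4747, 0.2142, 0.2451]
tcp_rot: [179.9, 0.7, -0.2]
wrist_force: [0.0, -0.8, -0.1]
opening: 0.0853
```

Run:
```python
from h import *
print(get_obs()['ee_pos'])
p=camera('side');crop(p,'k8_side.png',(200,90,400,290),3)
for a in spotter.trace(p,'roll_centre')[:3]:
  m=a['pixels'];ys,xs=np.nonzero(m);print(a['confidence'],xs.mean(),ys.mean(),m.sum(),fit(p,m,RINGS['roll_centre'],(.478,.267)))
```

```text
[0.4746741  0.21424659 0.24509889]
0.92 252.4747474747475 180.5841750841751 594 (array([ 2.92785962, 13.08569019]), np.float64(1.0))
0.63 286.4159663865546 177.5672268907563 476 (array([0.48204106, 0.27473312]), np.float64(0.3343713956170703))
```

Request:
play_rows(rows=[[0, [0.5, -2.5, -1.5], [0, 0.7, -0.2]], [0, [0, -2.6, 0], [0, 0, 0]], [0, [0, 0, 0], [0, 0, 0]], [0, [0, 0, 0], [0, 0, 0]]])

```text
time: 16.9
ee_pos: [0.4813, 0.2582, 0.259]
tcp_rot: [179.7, 0.1, -0.5]
wrist_force: [-0.0, 0.1, 0.3]
opening: 0.0855
```

View pics/k8_side.png

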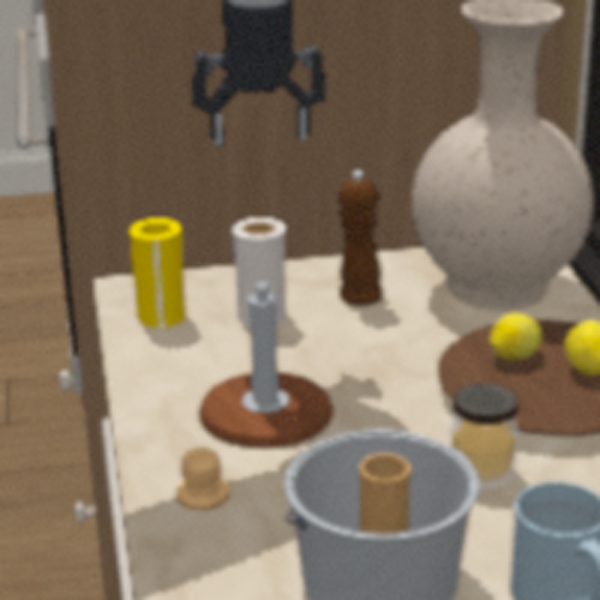

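Run:
```python
from h import *
p=camera('side')
print(unproj(p,((260+.5)/3-.5+200,(228.5)/3-.5+90),.12), unproj(p,((260.5+.5)/3-.5+200,(229.5)/3-.5+90),.12))
crop(p,'k9.png',(240,100,320,230),4.5)
p=camera('top')
# from first crop_top: rim centre (168,256) at fx4,fy3.7, origin (160,150)
print(unproj(p,((168.5)/4-.5+160,(256.5)/3.7-.5+150),.12))
```

```text
[[0.48129457 0.26767302 0.12      ]] [[0.48140654 0.2645962  0.12      ]]
[[0.47633719 0.26629227 0.12      ]]
```

View pics/k9.png

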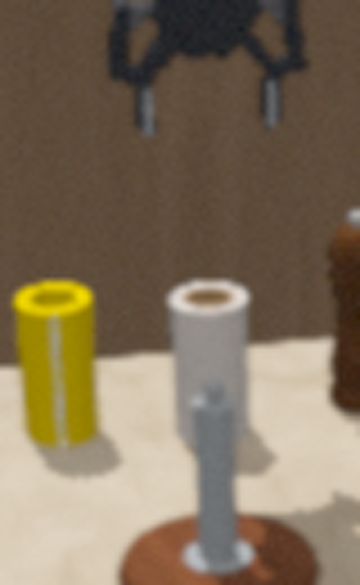

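Request:
play_rows(rows=[[0, [-0.2, -0.8, 1], [0.3, 0, -0.5]], [0, [0, 0, 3.5], [0, 0, 0]], [0, [0, 0, 4], [0, 0, 0]], [0, [0, 0, 2], [0, 0, 0]], [0, [0, 0, 0], [0, 0, 0]], [0, [0, 0, 0], [0, 0, 0]]])

```text
time: 17.6
ee_pos: [0.4786, 0.2633, 0.1485]
tcp_rot: [-179.9, 0.1, -0.2]
wrist_force: [-0.3, 1.3, 0.6]
opening: 0.0853
```

Request:
play_rows(rows=[[0, [0, -0.4, 0], [-0.1, 0, -0.2]], [0, [0, 0, 2], [0, 0, 0]], [0, [0, 0, 2], [0, 0, 0]], [0, [0, 0, 1.4], [0, 0, 0]], [0, [0, 0, 0], [0, 0, 0]], [0, [0, 0, 0], [0, 0, 0]]])

```text
time: 18.2
ee_pos: [0.482, 0.2701, 0.1007]
tcp_rot: [-179.7, -0.5, 0.1]
wrist_force: [0.5, 0.3, -0.0]
opening: 0.0855
```

Run:
```python
from h import *
print(get_obs()['ee_pos'])
p=camera('side');crop(p,'k10.png',(230,110,340,230),4.5)
p=camera('top');crop(p,'k10t.png',(150,170,280,290),4.5)
```

```text
[0.48202924 0.27010712 0.10065181]
```

View pics/k10.png

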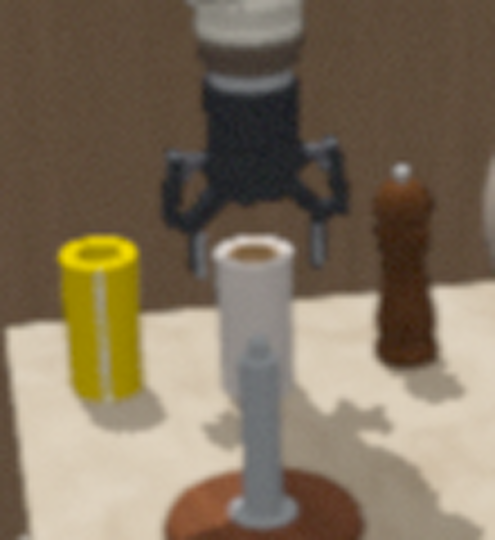

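View pics/k10t.png

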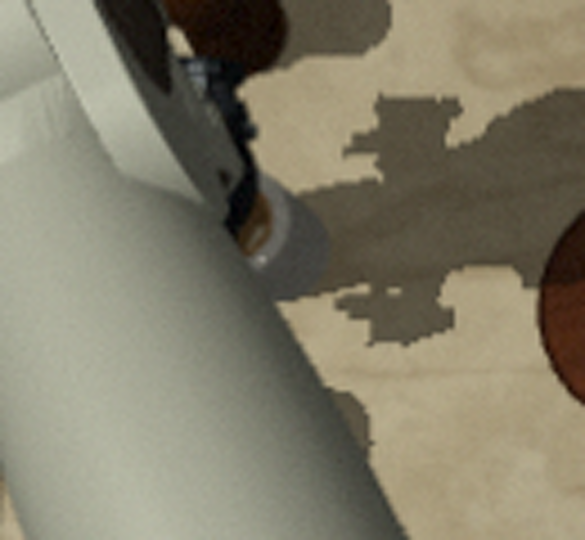

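Request:
play_rows(rows=[[0, [-0.3, 0.4, 0], [-0.3, -0.5, 0]], [0, [0, 0, 0.8], [0, 0, 0]], [0, [0, 0, 0], [0, 0, 0]], [0.1, [0, 0, 0], [0, 0, 0]]], newtons=40)

```text
time: 18.7
ee_pos: [0.4796, 0.2661, 0.094]
tcp_rot: [-179.9, -0.1, 0.1]
wrist_force: [0.5, 0.2, 0.4]
opening: 0.0769
```

Request:
play_rows(rows=[[0.3, [0, 0, 0], [0, 0, 0]], [0.4, [0, 0, 0], [0, 0, 0]], [0.6, [0, 0, 0], [0, 0, 0]], [1, [0, 0, 0], [0, 0, 0]], [1, [0, 0, 0], [0, 0, 0]]])

```text
time: 19.2
ee_pos: [0.4796, 0.2661, 0.0941]
tcp_rot: [-179.9, -0.1, 0.1]
wrist_force: [-0.4, 0.4, -0.5]
opening: 0.0596
```

Request:
play_rows(rows=[[1, [0, 0, -2], [0, 0, 0]], [1, [0, 0, -4], [0, 0, 0]], [1, [0, 0, -4], [0, 0, 0]], [1, [0, 0, -4], [0, 0, 0]], [1, [0, 0, -4], [0, 0, 0]], [1, [0, 0, -1.5], [0, 0, 0]], [1, [0, 0, 0], [0, 0, 0]]])

```text
time: 19.9
ee_pos: [0.4782, 0.2652, 0.2934]
tcp_rot: [179.9, 0.2, 0.1]
wrist_force: [-0.0, -0.3, -1.7]
opening: 0.06
```

Request:
play_rows(rows=[[1, [-0.5, 3, 0], [0, 0, 0]], [1, [-0.6, 4, 0], [0, 0, 0]], [1, [-0.6, 4, 0], [0, 0, 0]], [1, [-0.6, 4, 0], [0, 0, 0]], [1, [-0.5, 4, 0], [0, 0, 0]], [1, [-0.3, 3, 0], [0, 0, 0]], [1, [0, 0, 0], [0, 0, 0]], [1, [0, 0, 0], [0, 0, 0]]])

```text
time: 20.7
ee_pos: [0.4449, 0.0382, 0.2822]
tcp_rot: [179.8, 0.8, 0.2]
wrist_force: [0.2, -0.7, -0.3]
opening: 0.0599
```

Request:
play_rows(rows=[[1, [0.2, 0, 0], [0.2, 0.8, 0.2]], [1, [0, 0, 0], [0, 0, 0]], [1, [0, 0, 0], [0, 0, 0]]])

```text
time: 21.0
ee_pos: [0.4472, 0.0401, 0.2804]
tcp_rot: [180.0, 0.0, 0.1]
wrist_force: [0.7, -1.0, -1.4]
opening: 0.0598
```

Run:
```python
from h import *
print(get_obs()['ee_pos'])
p=camera('side');crop(p,'k11.png',(235,80,345,245),4.5)
p=camera('top');crop(p,'k11t.png',(240,170,360,290),4.5)
```

```text
[0.44717086 0.04008859 0.28042164]
```

View pics/k11.png

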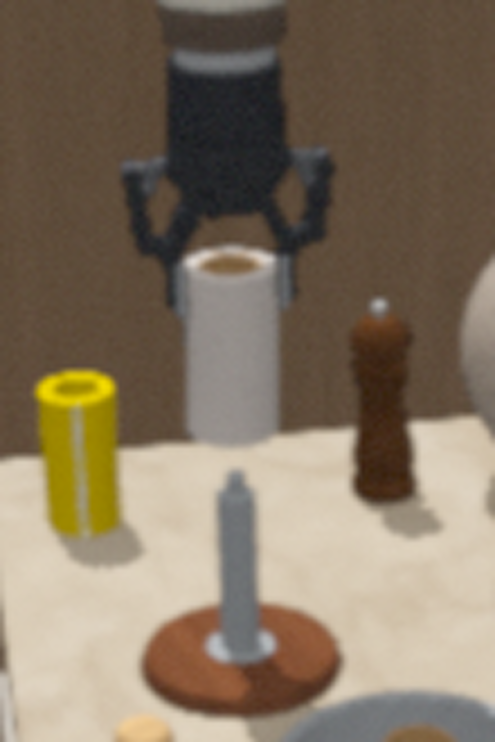

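View pics/k11t.png

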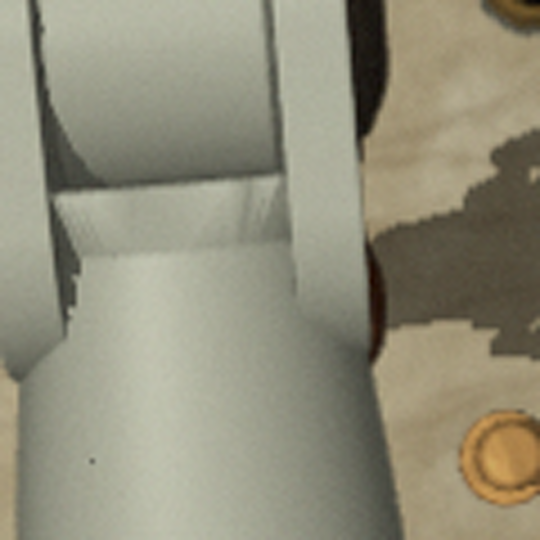

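Run:
```python
from h import *
p=camera('side')
pix=lambda X:((proj(p,X)-[235,80]+.5)*4.5-.5)
zb=.1863
for xy in [(.447,.040),(.447,.037),(.449,.040)]:
  b=pix(model(*xy,[(.031,zb)]));t=pix(model(*xy,[(.031,zb+.12)]));s=pix([(*xy,.156)])
  print(xy,'bot x',b[:,0].min().round(),b[:,0].max().round(),'low',b[:,1].max().round(1),'top',t[:,0].min().round(),t[:,0].max().round(),t[:,1].min().round(1),'tip',s.round(1))
m=[a for a in spotter.trace(p,'roll_centre')]
for a in m:
  ys,xs=np.nonzero(a['pixels']);print(a['confidence'],xs.mean(),ys.mean(),fit(p,a['pixels'],[(.031,zb),(.031,zb+.12)],(.447,.04)))
```

```text
(0.447, 0.04) bot x 187.0 278.0 low 452.0 top 180.0 275.0 250.2 tip [[234.1 472.5]]
(0.447, 0.037) bot x 188.0 279.0 low 453.8 top 181.0 275.0 251.7 tip [[234.8 474.4]]
(0.449, 0.04) bot x 190.0 281.0 low 451.7 top 183.0 278.0 250.0 tip [[237.  472.3]]
0.59 252.2859477124183 180.7450980392157 (array([1.82177783, 7.6692749 ]), np.float64(1.0))
0.56 286.3621495327103 157.0035046728972 (array([0.44977043, 0.04579373]), np.float64(0.055639545537841305))
```

Run:
```python
from h import *
p=camera('side');g=p['img'].astype(int).sum(2)//3
for c in (284,286,288): print(c,[(r,g[r,c]) for r in list(range(130,146))],'\n',[(r,g[r,c]) for r in range(170,190)])
pix=lambda X:proj(p,X).round(1)
for y in (.036,.040,.044,.048):
  print(y,pix([(.448,y-.031,.1863),(.448,y-.031,.3063),(.448,y+.031,.3063)]).tolist())
print(get_obs()['ee_pos'])
```

```text
284 [(130, np.int64(72)), (131, np.int64(70)), (132, np.int64(76)), (133, np.int64(75)), (134, np.int64(117)), (135, np.int64(167)), (136, np.int64(157)), (137, np.int64(117)), (138, np.int64(92)), (139, np.int64(93)), (140, np.int64(113)), (141, np.int64(147)), (142, np.int64(152)), (143, np.int64(145)), (144, np.int64(142)), (145, np.int64(144))] 
 [(170, np.int64(143)), (171, np.int64(144)), (172, np.int64(144)), (173, np.int64(143)), (174, np.int64(144)), (175, np.int64(146)), (176, np.int64(144)), (177, np.int64(145)), (178, np.int64(154)), (179, np.int64(176)), (180, np.int64(196)), (181, np.int64(199)), (182, np.int64(201)), (183, np.int64(202)), (184, np.int64(199)), (185, np.int64(192)), (186, np.int64(188)), (187, np.int64(184)), (188, np.int64(173)), (189, np.int64(146))]
286 [(130, np.int64(77)), (131, np.int64(74)), (132, np.int64(74)), (133, np.int64(78)), (134, np.int64(121)), (135, np.int64(168)), (136, np.int64(153)), (137, np.int64(111)), (138, np.int64(95)), (139, np.int64(91)), (140, np.int64(110)), (141, np.int64(140)), (142, np.int64(150)), (143, np.int64(145)),
[... 835 characters left out ...]
))] 
 [(170, np.int64(142)), (171, np.int64(142)), (172, np.int64(143)), (173, np.int64(143)), (174, np.int64(143)), (175, np.int64(143)), (176, np.int64(143)), (177, np.int64(144)), (178, np.int64(152)), (179, np.int64(175)), (180, np.int64(194)), (181, np.int64(199)), (182, np.int64(198)), (183, np.int64(194)), (184, np.int64(170)), (185, np.int64(147)), (186, np.int64(135)), (187, np.int64(122)), (188, np.int64(115)), (189, np.int64(120))]
0.036 [[288.5, 180.5], [287.4, 142.9], [284.1, 135.7]]
0.04 [[288.3, 179.9], [287.2, 142.4], [283.9, 135.3]]
0.044 [[288.1, 179.4], [286.9, 141.9], [283.7, 134.8]]
0.048 [[287.9, 178.8], [286.7, 141.4], [283.5, 134.4]]
[0.44721561 0.03964029 0.28073061]
```

Request:
play_rows(rows=[[1, [0.1, 0.1, 1], [0, 0, 0.1]], [1, [0, 0, 1], [0, 0, 0]], [1, [0, 0, 0.5], [0, 0, 0]], [1, [0, 0, 0.5], [0, 0, 0]], [1, [0, 0, 0], [0, 0, 0]]])

```text
time: 21.75
ee_pos: [0.4481, 0.0386, 0.2472]
tcp_rot: [180.0, 0.1, -0.1]
wrist_force: [0.4, 0.7, -1.6]
opening: 0.0598
```

Run:
```python
from h import *
p=camera('side');crop(p,'k12.png',(255,130,325,240),6)
```

Request:
play_rows(rows=[[1, [-0.05, 0, 0.4], [0, 0, 0]], [1, [0, 0, 0.4], [0, 0, 0]], [1, [0, 0, 0], [0, 0, 0]]])

```text
time: 22.1
ee_pos: [0.4478, 0.0386, 0.2395]
tcp_rot: [180.0, 0.0, -0.1]
wrist_force: [1.4, -0.6, -1.1]
opening: 0.0601
```

View pics/k12.png

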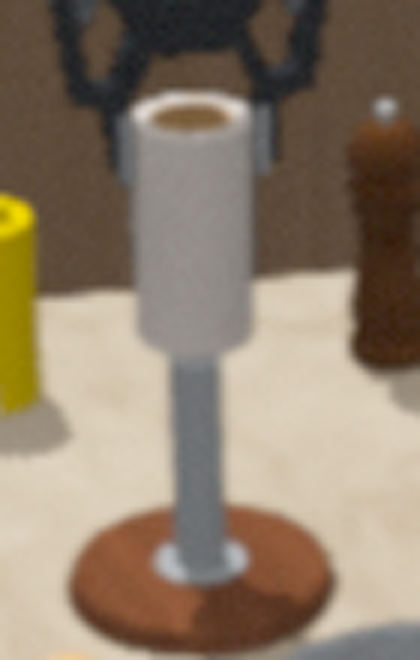

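Request:
play_rows(rows=[[1, [0, 0, 0.3], [0, 0, 0]], [1, [0, 0, 0.3], [0, 0, 0]], [1, [0, 0, 0.3], [0, 0, 0]], [1, [0, 0, 0], [0, 0, 0]]])

```text
time: 22.5
ee_pos: [0.4479, 0.0386, 0.2299]
tcp_rot: [180.0, 0.0, -0.1]
wrist_force: [-0.6, -0.2, -0.5]
opening: 0.06
```

Request:
play_rows(rows=[[1, [0, 0, 0.5], [0, 0, 0]], [1, [0, 0, 0.5], [0, 0, 0]], [1, [0, 0, 0], [0, 0, 0]]])

```text
time: 22.8
ee_pos: [0.4479, 0.0386, 0.2189]
tcp_rot: [180.0, 0.0, -0.1]
wrist_force: [-0.5, 0.7, -0.6]
opening: 0.0597
```

Request:
play_rows(rows=[[1, [0, 0, 1], [0, 0, 0]], [1, [0, 0, 1.5], [0, 0, 0]], [1, [0, 0, 1.5], [0, 0, 0]], [1, [0, 0, 1], [0, 0, 0]], [1, [0, 0, 0], [0, 0, 0]]])

```text
time: 23.3
ee_pos: [0.4477, 0.0386, 0.1651]
tcp_rot: [180.0, 0.0, -0.1]
wrist_force: [1.1, -0.1, -1.1]
opening: 0.0601
```

Request:
play_rows(rows=[[1, [0, 0, 1.2], [0, 0, 0]], [1, [0, 0, 1.2], [0, 0, 0]], [1, [0, 0, 1.2], [0, 0, 0]], [1, [0, 0, 0.6], [0, 0, 0]], [1, [0, 0, 0], [0, 0, 0]]])

```text
time: 23.8
ee_pos: [0.4478, 0.0386, 0.1198]
tcp_rot: [180.0, -0.0, -0.1]
wrist_force: [-0.1, 0.2, -0.9]
opening: 0.0596
```

Request:
play_rows(rows=[[1, [0, 0, 0.4], [0, 0, 0]], [1, [0, 0, 0.3], [0, 0, 0]], [1, [0, 0, 0.15], [0, 0, 0]], [1, [0, 0, 0], [0, 0, 0]]])

```text
time: 24.2
ee_pos: [0.4483, 0.0386, 0.1113]
tcp_rot: [180.0, -0.1, -0.1]
wrist_force: [-0.1, -0.2, -1.2]
opening: 0.0599
```

Request:
play_rows(rows=[[1, [0, 0, 0.1], [0, 0, 0]], [1, [0, 0, 0.1], [0, 0, 0]], [1, [0, 0, 0], [0, 0, 0]]])

```text
time: 24.5
ee_pos: [0.4486, 0.0387, 0.1102]
tcp_rot: [180.0, -0.2, -0.1]
wrist_force: [-0.3, 0.3, -1.3]
opening: 0.0597
```

Request:
play_rows(rows=[[0.2, [0, 0, 0], [0, 0, 0]], [0.1, [0, 0, 0], [0, 0, 0]], [0, [0, 0, 0], [0, 0, 0]], [0, [0, 0, 0], [0, 0, 0]], [0, [0, 0, -1.5], [0, 0, 0]], [0, [0, 0, -3], [0, 0, 0]], [0, [0, 0, -4], [0, 0, 0]], [0, [0, 0, -3], [0, 0, 0]], [0, [0, 0, 0], [0, 0, 0]]])

```text
time: 25.4
ee_pos: [0.4476, 0.0386, 0.2332]
tcp_rot: [180.0, -0.2, -0.1]
wrist_force: [0.1, -0.0, -0.0]
opening: 0.0856
```

Run:
```python
from h import *
p=camera('side');crop(p,'k13.png',(230,100,370,280),4)
for a in spotter.trace(p,'roll_centre'):
  ys,xs=np.nonzero(a['pixels']);print(a['confidence'],xs.mean(),ys.mean(),fit(p,a['pixels'],[(.031,.016),(.031,.136)],(.447,.04)))
```

```text
0.95 288.1220238095238 207.61011904761904 (array([0.44951572, 0.04306145]), np.float64(0.18413281979458448))
0.93 252.62521294718908 180.9335604770017 (array([ 2.89685962, 12.85869019]), np.float64(1.0))
```

View pics/k13.png

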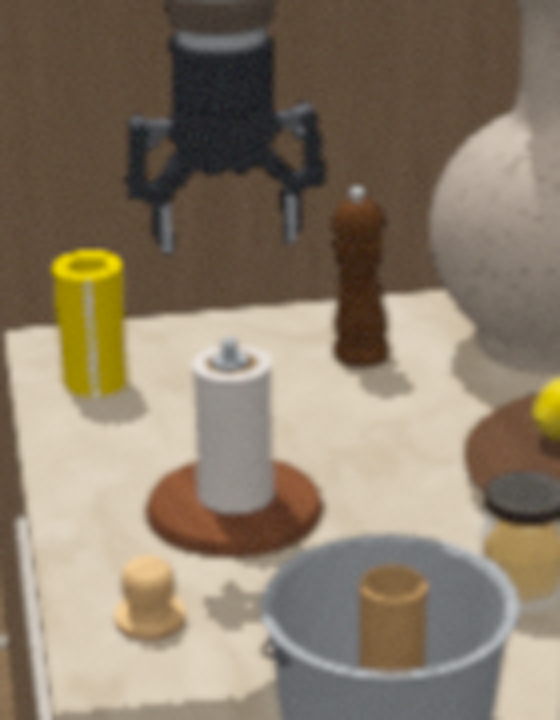

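Request:
play_rows(rows=[[0, [-2.2, 3.5, 0], [0, 0, 0]], [0, [-2.2, 3.6, 0], [0, 0, 0]], [0, [-2.2, 3.6, 0], [0, 0, 0]], [0, [-2.2, 3.6, 0], [0, 0, 0]], [0, [0, 0, 0], [0, 0, 0]], [0, [0, 0, 3], [0, 0, 0]], [0, [0, 0, 4], [0, 0, 0]], [0, [0, 0, 3], [0, 0, 0]], [0, [0, 0, 0], [0, 0, 0]], [0, [0, 0, 0], [0, 0, 0]]], newtons=40)

```text
time: 26.5
ee_pos: [0.3512, -0.1076, 0.1183]
tcp_rot: [-179.9, 0.7, -0.1]
wrist_force: [0.1, -0.3, 0.7]
opening: 0.0857
```

Request:
play_rows(rows=[[0, [0.8, -0.3, 0], [-0.1, 0.7, -0.1]], [0, [0, 0, 1], [0, 0, 0]], [0, [0, 0, 2], [0, 0, 0]], [0, [0, 0, 2], [0, 0, 0]], [0, [0, 0, 0], [0, 0, 0]], [0, [0, 0, 0], [0, 0, 0]]])

```text
time: 27.1
ee_pos: [0.3642, -0.1042, 0.0718]
tcp_rot: [179.9, -0.5, 0.2]
wrist_force: [0.2, 0.2, 0.1]
opening: 0.0856
```

Request:
play_rows(rows=[[0, [-0.5, 0, 0], [0.1, -0.5, 0.2]], [0, [0, 0, 1.5], [0, 0, 0]], [0, [0, 0, 1.5], [0, 0, 0]], [0, [0, 0, 1], [0, 0, 0]], [0, [0, 0, 0], [0, 0, 0]], [0, [0, 0, 0], [0, 0, 0]]])

```text
time: 27.7
ee_pos: [0.3604, -0.1047, 0.0318]
tcp_rot: [179.9, -0.2, -0.1]
wrist_force: [-0.3, -0.9, -0.4]
opening: 0.0846
```

Request:
play_rows(rows=[[0, [-0.1, -0.05, 0.4], [0.1, -0.2, -0.1]], [0, [0, 0, 0.2], [0, 0, 0]], [0, [0, 0, 0], [0, 0, 0]], [0.3, [0, 0, 0], [0, 0, 0]], [0.4, [0, 0, 0], [0, 0, 0]], [0.5, [0, 0, 0], [0, 0, 0]]])

```text
time: 28.3
ee_pos: [0.3603, -0.1044, 0.0268]
tcp_rot: [-180.0, -0.1, 0.0]
wrist_force: [0.3, 0.1, 0.9]
opening: 0.0441
```

Request:
play_rows(rows=[[0.6, [0, 0, 0], [0, 0, 0]], [0.7, [0, 0, 0], [0, 0, 0]], [1, [0, 0, 0], [0, 0, 0]], [1, [0, 0, 0], [0, 0, 0]]])

```text
time: 28.7
ee_pos: [0.3604, -0.1045, 0.0271]
tcp_rot: [180.0, -0.2, 0.0]
wrist_force: [-0.1, -0.7, 0.6]
opening: 0.0386
```

Request:
play_rows(rows=[[1, [0, 0, -2], [0, 0, 0]], [1, [0, 0, -4], [0, 0, 0]], [1, [0, 0, -4], [0, 0, 0]], [1, [0, 0, -4], [0, 0, 0]], [1, [0, 0, -4], [0, 0, 0]], [1, [0, 0, -1], [0, 0, 0]], [1, [0, 0, 0], [0, 0, 0]], [1, [2.1, -3.5, 0], [0, 0, 0]], [1, [2.1, -3.5, 0], [0, 0, 0]], [1, [2.1, -3.4, 0], [0, 0, 0]], [1, [2, -3.3, 0], [0, 0, 0]], [1, [0, 0, 0], [0, 0, 0]]])

```text
time: 29.9
ee_pos: [0.4424, 0.0365, 0.2139]
tcp_rot: [-180.0, 0.5, -0.3]
wrist_force: [-1.2, -0.5, -2.2]
opening: 0.0381
```

Request:
play_rows(rows=[[1, [0.4, -0.2, 0], [0, 0.5, -0.3]], [1, [0, 0, 0], [0, 0, 0]], [1, [0, 0, 0], [0, 0, 0]]])

```text
time: 30.2
ee_pos: [0.4452, 0.0383, 0.2101]
tcp_rot: [180.0, 0.3, 0.1]
wrist_force: [0.5, -0.2, -0.5]
opening: 0.0386
```

Run:
```python
from h import *
p=camera('side');crop(p,'k14.png',(250,130,330,240),6)
```

```text
(no output)
```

View pics/k14.png

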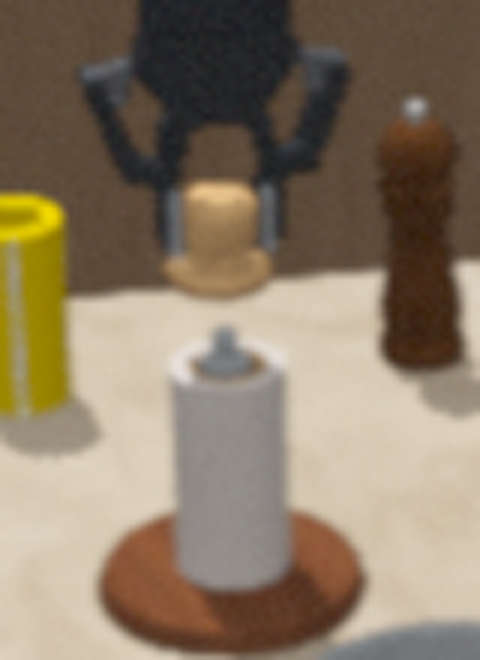

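Request:
play_rows(rows=[[1, [0.2, 0, 0.3], [0, 0.3, 0.1]], [1, [0, 0, 0.5], [0, 0, 0]], [1, [0, 0, 0.3], [0, 0, 0]], [1, [0, 0, 0], [0, 0, 0]]])

```text
time: 30.65
ee_pos: [0.4469, 0.0364, 0.1985]
tcp_rot: [180.0, -0.1, -0.3]
wrist_force: [0.7, -0.8, -0.9]
opening: 0.0386
```

Request:
play_rows(rows=[[1, [0, -0.2, 0.3], [0, 0, -0.3]], [1, [0, 0, 0.3], [0, 0, 0]], [1, [0, 0, 0], [0, 0, 0]], [1, [0, 0, 0], [0, 0, 0]]])

```text
time: 31.05
ee_pos: [0.4469, 0.0385, 0.192]
tcp_rot: [180.0, -0.1, 0.1]
wrist_force: [-1.0, 1.1, -0.9]
opening: 0.0383
```

Request:
play_rows(rows=[[1, [0, 0, 0.4], [0, 0, 0]], [1, [0, 0, 0.4], [0, 0, 0]], [1, [0, 0, 0.3], [0, 0, 0]], [1, [0, 0, 0], [0, 0, 0]]])

```text
time: 31.45
ee_pos: [0.447, 0.0386, 0.18]
tcp_rot: [180.0, -0.1, 0.1]
wrist_force: [0.6, -0.1, -1.0]
opening: 0.0382
```

Underside is at about 0.153, below the neck tip at 0.156, and there's no resistance. I'll carry on down.

Request:
play_rows(rows=[[1, [0, 0, 0.4], [0, 0, 0]], [1, [0, 0, 0.4], [0, 0, 0]], [1, [0, 0, 0.3], [0, 0, 0]], [1, [0, 0, 0], [0, 0, 0]]])

```text
time: 31.85
ee_pos: [0.4469, 0.0385, 0.1679]
tcp_rot: [180.0, -0.1, 0.1]
wrist_force: [-0.1, 0.1, -0.9]
opening: 0.0385
```

Request:
play_rows(rows=[[1, [0, 0, 0.1], [0, 0, 0]], [1, [0, 0, 0.1], [0, 0, 0]], [1, [0, 0, 0], [0, 0, 0]]])

```text
time: 32.15
ee_pos: [0.4471, 0.0386, 0.1674]
tcp_rot: [180.0, -0.2, 0.1]
wrist_force: [-0.5, 0.2, -1.5]
opening: 0.0385
```

Request:
play_rows(rows=[[1, [0, 0, 0.1], [0, 0, 0]], [0.5, [0, 0, 0], [0, 0, 0]], [0.35, [0, 0, 0], [0, 0, 0]], [0.2, [0, 0, 0], [0, 0, 0]], [0, [0, 0, 0], [0, 0, 0]], [0, [0, 0, 0], [0, 0, 0]], [0, [0, 0, -1.5], [0, 0, 0]], [0, [0, 0, -3], [0, 0, 0]], [0, [0, 0, -4], [0, 0, 0]], [0, [0, 0, -4], [0, 0, 0]], [0, [-3, 3, -2], [0, 0, 0]], [0, [-3, 4, 0], [0, 0, 0]]])

```text
time: 33.35
ee_pos: [0.3865, -0.0305, 0.3198]
tcp_rot: [180.0, -0.1, 0.4]
wrist_force: [0.8, -1.8, -0.3]
opening: 0.0853
```

Request:
play_rows(rows=[[0, [-2, 4, 0], [0, 0, 0]], [0, [-2, 4, 0], [0, 0, 0]], [0, [-1, 4, 0], [0, 0, 0]], [0, [0, 4, 0], [0, 0, 0]], [0, [0, 3, 0], [0, 0, 0]], [0, [0, 0, 0], [0, 0, 0]], [0, [0, 0, 0], [0, 0, 0]]])

```text
time: 34.05
ee_pos: [0.3311, -0.2299, 0.3305]
tcp_rot: [179.6, -0.8, 0.2]
wrist_force: [-0.4, -0.0, -0.1]
opening: 0.0856
```

Run:
```python
from h import *
p=camera('side');crop(p,'k15.png',(230,130,430,310),3.3)
for a in spotter.trace(p,'knob_centre')[:1]:
  print(a['confidence'],fit(p,a['pixels'],RINGS['knob_centre'],(.447,.038)))
p=camera('top');crop(p,'k15t.png',(230,100,480,300),3)
for t in ['knob_centre','roll_centre']:
 for a in spotter.trace(p,t)[:2]:
  ys,xs=np.nonzero(a['pixels']);print(t,xs.mean(),ys.mean(),a['confidence'],fit(p,a['pixels'],RINGS[t] if t=='knob_centre' else RINGS['core_centre'],(.447,.038)))
```

```text
0.59 (array([0.45081789, 0.03868668]), np.float64(0.22352941176470587))
knob_centre 295.4488778054863 229.9775561097257 0.94 (array([0.44772645, 0.03863107]), np.float64(0.0865581145176275))
roll_centre 193.9423347398031 270.0436005625879 0.55 (array([ 0.31748411, -0.00473403]), np.float64(1.4107002013182206))
roll_centre 300.1875 242.4296875 0.52 (array([0.42383029, 0.02919034]), np.float64(1.888204656862745))
```

View pics/k15.png

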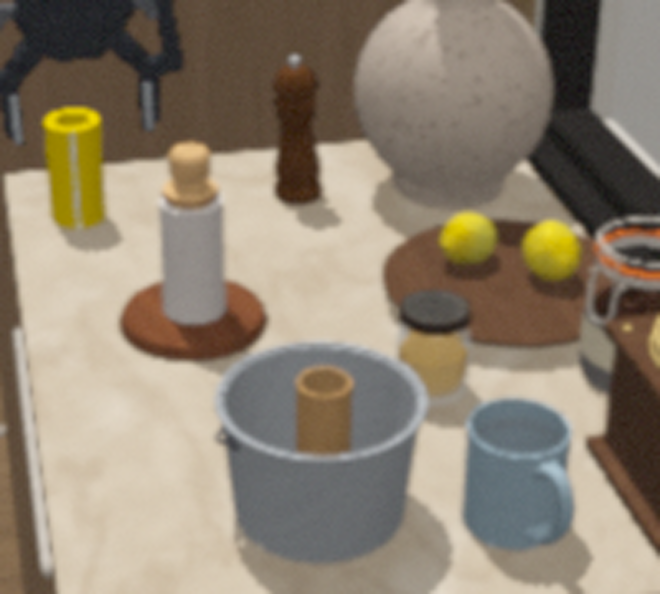

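View pics/k15t.png

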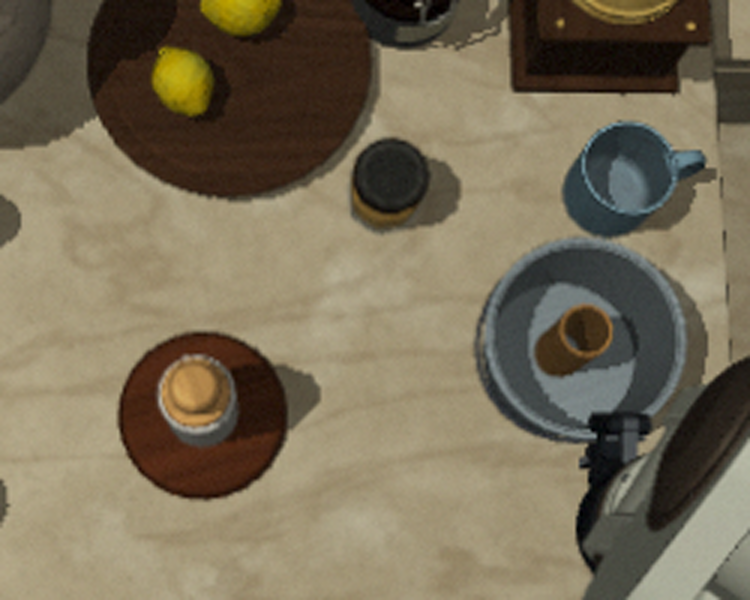

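The knob is back at its starting pixels: top view (295,230), and its top edge at side row about 173 both then and now. The roll is on the base, the core stands in the caddy, and the bystanders haven't moved. I'm handing in.

Run:
```python
from h import *
print(job_done())
o=get_obs();print(o['time'],o['wrist_force'])
```

```text
the job is handed in; nothing more can be done
None
the job is handed in; nothing more can be done
```

The kitchen roll is changed, and I handed the job in at about 34 s of the 72 s allowed. `job_done` gives no verdict, so success rests on my own checks.

I lifted off the knob and stood it on the worktop about 0.17 m from the holder, then put the bare core in the caddy. The white roll went over the spindle and down to the base with no sign of resistance. The knob then went back on, using the same tool position I had lifted it from.

**Last checks:**
- **Knob:** the top view puts it at (0.448, 0.039), against a first measurement of (0.447, 0.039). Its top edge is at side row 173, the same as at the start.
- **Roll and core:** the roll sits on the base and the core stands upright near the middle of the caddy.
- **Bystanders:** the honey jar, mug and pepper mill look unmoved by eye; I did not measure them.
- **Gripper:** it ended open, well clear of everything.

**Checks that disagreed:**
- **Roll before insertion:** the side-view fit put it about 6 mm off in y. It then went on without resistance, so I put that down to the view.
- **Knob at the end:** the side-view fit was poor and gave x = 0.451.
- **Roll at the end:** the last top-view fit of the roll did not work. My evidence that it is fully down is the tool height at release, within about 0.1 mm of the expected value, and the pictures.

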